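# Hold the bayonet test plug seated in the bench tester

## Robot

A 6-joint arm with a two-finger parallel gripper is mounted at the origin on the work surface. World frame = base frame: x ahead of the robot, y to its left, z up, the work surface at z = 0. Lengths are in mm, angles in rad, forces in N, time in s.
With the tool pointing down it reaches from about 300 to 850 mm from the base axis. Payload 5.4 kg.
Tool frame: the origin (TCP) lies at the very end of the fingers, on their centre line; the grasp point (between the pads) lies env.hold_point_z behind it (env.hold_point_z is the distance from the TCP to the grasp point, in mm); x points along the fingers, y is the direction in which the jaws open and shut, and the axes are right-handed (so a half turn about x gives the same grasp; the last joint's range is limited). The gripper opens to 85 mm and grips with 20 to 120 N. Pads are 22 mm wide; open, the fingers measure 114 mm over their backs; the gripper's body (76 mm by 85 mm) begins 54 mm behind the grasp point. The pads swing forward as they close: fully open they stand 13 mm farther back than shut.
Start: joints at [1.119, 0.158, 1.597, -0, 1.386, -0.21], TCP at [137.695, 558.253, 231.299] pointing down, gripper open.
Joint ranges: [-2.91, 2.91], [-0.94, 2.29], [0.18, 2.7], [-1.29, 4.43], [0.17, 2.64], [-3, 3]. Speed limits (rad/s): [2.57, 2.57, 3.14, 3.14, 3.14, 3.14].

## Interface

Orientations are given as a rotation vector (axis times angle).
In Python, from bench import observe, vision, workorder, env gives the robot as it stands.
- The arm moves only by the tool send_rows, never from a script. Its arguments are lists of equal length, an entry for each row: "offset": the shift along the world's x, y, z in mm, a list of three; "delta_rot": the turn, a rotation vector about the world's x, y, z in degrees, a list of three. In form: {"offset": [[tx, ty, tz], ...], "delta_rot": [[wx, wy, wz], ...]}. A call has exactly 8 rows; each row is the pose to reach, as a shift and turn from the pose commanded when the call began; what a row does not reach only later rows make up. A row lasts 1/12 s, in which the tool goes at most 41.7 mm and 7.16 degrees, less where a joint would pass 70% of its speed; a pose out of reach is approached as far as the arm can. A call with a gripper value outside its range is refused whole. "jaw" is the closure, from 0 (fully open) to 1 (shut), set as the call begins (left out, the last holds). The fingers move at their own pace and stop on an object; "force" is the grip in N (left out, the last holds). Time passes only in rows, so rows that repeat a pose let the fingers close, or fill a call up. It gives the time, the measured TCP pose, the force and the opening at its end, in the units of the state.
- observe(): the state, without advancing time (a new reading comes with each control period).
- vision.snapshot(name): name is "scene" or "top" or "wrist"; returns a dict with "pixels" (480x640x3 uint8, red, green, blue), "z_map" (480x640 float32, mm along the optical axis (not along the pixel's ray), 0 where there is no reading), "vfov" (degrees; the focal length in pixels is half the picture's height over the tangent of half this angle, whatever the lens; pixels are square), "cx", "cy" (the principal point, pixels), "world_from_camera" (4x4, takes a point from camera to world coordinates). Camera axes: x right, y down, z forward; pixel columns grow to the right and rows downward; lengths in mm; the calibration is good to about 2 mm. A picture is of the moment at which its call begins.
- workorder.job_done(): hands the job in, once; it reports no verdict.
The state is a dict: "t": time; "joints": joint angles; "joint_velocities": joint speeds; "joint_efforts": joint torques, N m; "tool_pos": TCP position; "eef_rot": TCP orientation; "wrist_force": force on the tool from outside, world axes, zero at the start; "moment": the same for the moment, N m; "grip_width": finger opening in mm.
Only numpy, scipy, OpenCV 4.12 (cv2) and the standard library are available. Lean on these libraries where they do the work, as an engineer would, in place of code of your own. Each camera call takes 0.05 s, during which the arm holds its last target.

## Task

Lift the tester's hinged lid right over until it rests open on its stop. Then take the bayonet plug (the one with the flat bar head and two side lugs), put it into the tester's socket with its lugs through the two slots, push it fully home against the spring, twist it a quarter turn clockwise (seen from above) up to the stop, and finish while still gripping it there, pushed home and turned, because the socket springs back when let go. Leave the other things on the bench where they are.

Things in the scene. Friction and masses are not known exactly. Their poses are not given: they have to be found in the camera images.
- tester: Fixed grey case, 180 (x) x 170 (y) x 62 mm high, open-topped under a lid, walls 5 mm; origin at the centre of its underside, z up. The lid's hinge lies along y on the rim at its +x side (roughly world +y), the lid handle near the -x rim. In its middle a round aluminium bayonet socket, 74 mm across, stands 8 mm above a black deck (deck top z = 40 mm).
- socket_mouth (a point): Centre of the socket's mouth on its top face, on the tester's z axis, 48 mm above its underside. Round hole 35 mm across with two entry slots 13 mm wide out to 26 mm radius, along the tester's +y and -y, through a 5 mm plate. Lugs turn under the plate only when the disc (joint press) is down 9 mm or more; above that the slots block turning.
- press (a joint): How far the sprung disc in the hole is pushed down, m: 0 at rest (disc top 40 mm above the tester's underside), 0.012 fully home (plug's underside at 28 mm). The spring pushes back with 4 N at 0 and 10 N home. The disc is 28 mm across, with an upright blade 24 x 5 x 4.5 mm high, along the tester's y at rest, that fits the groove in the plug's foot.
- turn (a joint): How far the disc is turned, rad, clockwise seen from above: 0 at rest, 1.45 (about a quarter turn) at its stop. Return spring 0.025 N m at 0, 0.10 N m at the stop. The groove leaves up to about 0.14 rad of play, so the plug turns up to about 1.6 rad to bring the disc to its stop.
- lid (a joint): Lid angle, rad: 0 shut, 1.85 open and resting on its stop (16 degrees past upright). The lid (180 x 170 x 6 mm, 0.25 kg) falls shut if let go below about 1.5 and falls open onto its stop beyond about 1.6.
- lid_handle (a point): Middle of the lid's handle: a round steel bar 10 mm thick along the tester's y, posts 100 mm apart, its centre 42 mm above the lid's upper face and 15 mm in from the free edge. Lid shut: at tester x = -75, z = 110 mm. It moves with the lid; its axes are the lid's (the tester's when shut, turning about tester +y). The bar can turn between the fingers.
- lid_hinge (a point): Middle of the lid's hinge line, at tester x = +90 mm, z = 62 mm. From here the handle is 165 mm along the lid and 48 mm square to it.
- bayonet_plug: Loose plug standing upright, 92 mm high, 0.11 kg; origin at the centre of its underside. Shank 32 mm across, foot groove 8 mm wide, 5 deep, along x. Two lugs along +x and -x, 9 mm wide, out to 24 mm, z = 6 to 12 mm; collar 42 mm across, z = 41 to 46. Flat bar head: 44 mm along x, 12 mm thick in y (grip this), z = 46 to 92. Same after half a turn.
- plain_plug: Bystander: a similar loose plug without lugs and with a round knob head 38 mm across, 76 mm high, origin at the centre of its underside. Leave alone.
- solder_reel: Bystander: grey reel 60 mm across, 46 mm high, origin at the centre of its underside. Leave alone.
- cleaner_tin: Bystander: low dark tin 60 mm across, 30 mm high, origin at the centre of its underside. Leave alone.
- screwdriver: Bystander: screwdriver lying on the bench along its x, handle to -x. Leave alone.
There are look-alikes about, which are no part of the job. Leave any green, pink or red look-alike of the bayonet_plug alone.

How it is judged (in metres and radians):
On the way, in this order (a step that is already met when the one before it is completed fails the run):
1. the lid rests open on its stop (value of joint lid above 1.75 rad), for 0.2 s.
2. the bayonet plug, held in the fingers, is pushed home in the socket with its lugs through the slots (horizontal distance between bayonet_plug and socket_mouth below 0.005 m and z of bayonet_plug in the frame of tester below 0.0315 m and angle between bayonet_plug's own z axis and vertical below 0.12 rad and value of joint press above 0.009 m and contact force between the fingers and bayonet_plug above 1 N), for 0.1 s.
At the end, for the whole second after the job is handed in: Lid open on its stop (over 1.75 rad); the bayonet plug upright (within 0.12 rad), within 5 mm of the socket axis, pushed home (disc down over 9 mm, plug underside under 31.5 mm above the tester underside), disc turned past 1.25 rad, and the fingers still gripping the plug (all of step 2 and value of joint lid above 1.75 rad and value of joint turn above 1.25 rad); the arm keeps its last pose, push and grip.
It fails at once if another thing on the bench was moved by more than 4 cm (distance of any of plain_plug, solder_reel, cleaner_tin, screwdriver from where it was at the start of the episode above 0.04 m).
It also fails if it takes over 61 s, if anything falls off the work surface, if the arm or the gripper's body presses on something with over 40 N, if the wrist force passes 120 N, or if a joint passes its speed limit or range.

## Working session

There is one attempt and no reset: what is moved stays moved. The work goes in short steps, Python scripts to look and compute and a tool call to move; the robot and the scene stay as the last step left them, time stands still between calls to the robot, and variables do not carry over. Pictures are saved under pics/ and viewed, and the job is handed in when it is done.

Besides the shell and the picture viewer there is one more tool, called after "Request:" as name(argument=value, ...) on one line, values as JSON. send_rows: Moves the arm, as the interface text tells. Its arguments: {"type":"object","properties":{"offset":{"type":"array","items":{"type":"array","items":{"type":"number"}}},"delta_rot":{"type":"array","items":{"type":"array","items":{"type":"number"}}},"jaw":{"type":"number"},"force":{"type":"number"}},"required":["offset","delta_rot"]}

```bash
mkdir -p pics; ls; cat > h.py <<'E'
import numpy as np, cv2
from bench import observe, vision, workorder, env
def snap(n,save=None):
    s=vision.snapshot(n)
    if save: cv2.imwrite('pics/'+save,cv2.cvtColor(s['pixels'],cv2.COLOR_RGB2BGR))
    np.savez('/tmp/'+n+'.npz',**s)
    return s
def cloud(s):
    d=s['z_map'];f=240/np.tan(np.radians(float(s['vfov']))/2)
    v,u=np.mgrid[0:480,0:640]
    P=np.stack([(u-s['cx'])/f*d,(v-s['cy'])/f*d,d,np.ones_like(d)],-1)
    W=(P@np.array(s['world_from_camera']).T)[...,:3]
    W[d==0]=np.nan
    return W
E
python3 - <<'E'
from h import *
for n in ['scene','top']: 
    s=snap(n,n+'0.png'); print(n,s['vfov'],np.round(s['world_from_camera'],2).tolist())
print(observe(),env.hold_point_z)
E
```

```text
pics
scene 53.8895785695322 [[-0.81, 0.47, -0.36, 865.64], [0.59, 0.63, -0.51, 260.13], [-0.01, -0.63, -0.78, 731.53], [0.0, 0.0, 0.0, 1.0]]
top 51.794504144713954 [[0.08, -0.97, 0.22, 361.97], [-1.0, -0.08, 0.01, -150.64], [0.01, -0.22, -0.98, 1020.99], [0.0, 0.0, 0.0, 1.0]]
{'t': 0.1, 'joints': array([ 1.11892316e+00,  1.58966984e-01,  1.59810373e+00, -1.61861311e-05,
        1.38621834e+00, -2.10077034e-01]), 'joint_velocities': array([-0.00167346, -0.00141574, -0.00172939,  0.00069903, -0.00013594,
        0.00099079]), 'joint_efforts': array([-6.81934234e-04, -3.96992075e+01, -3.32336998e+01, -3.25426490e-04,
        4.33250359e-03, -5.70453935e-06]), 'tool_pos': array([137.45168884, 557.76959987, 230.42735606]), 'eef_rot': array([ 0.18856754,  1.56298479, -0.19110097]), 'wrist_force': array([-0.36602094, -0.76730992,  1.09665881]), 'moment': array([-0.04516577, -0.01615183,  0.01757577]), 'grip_width': 85.49410401909574} 18.700000000000003
```

View pics/top0.png

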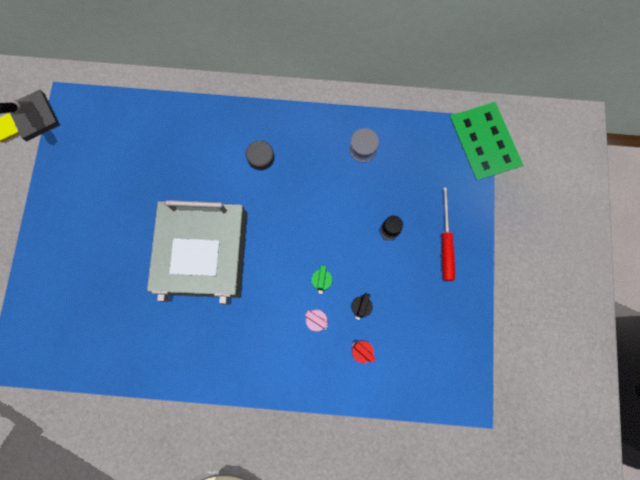

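View pics/scene0.png

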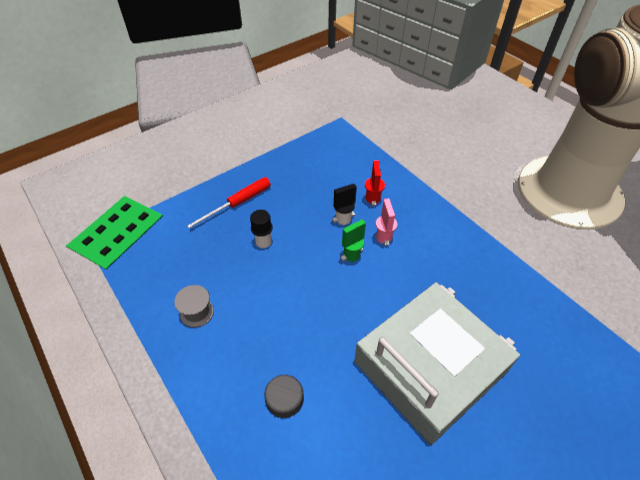

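```bash
python3 - <<'E'
from h import *
s=dict(np.load('/tmp/top.npz'));W=cloud(s)
im=cv2.cvtColor(s['pixels'],cv2.COLOR_RGB2BGR)
c=cv2.resize(im[180:380,120:420],None,fx=2.6,fy=2.6,interpolation=cv2.INTER_CUBIC);cv2.imwrite('pics/c1.png',c)
s2=dict(np.load('/tmp/scene.npz'));W2=cloud(s2)
im2=cv2.cvtColor(s2['pixels'],cv2.COLOR_RGB2BGR)
cv2.imwrite('pics/c2.png',cv2.resize(im2[140:290,240:440],None,fx=4,fy=4,interpolation=cv2.INTER_CUBIC))
for nm,WW in(('top',W),('scene',W2)):
  print(nm)
  m=(WW[...,2]>63)&(WW[...,2]<73)&(np.abs(WW[...,0])<900)&(np.abs(WW[...,1])<600)
  n,l,st,ce=cv2.connectedComponentsWithStats(m.astype(np.uint8))
  for i in range(1,n):
    if st[i,4]>500:
        p=WW[l==i]; r=cv2.minAreaRect(p[:,:2].astype(np.float32)); print('lid',ce[i],r,np.median(p[:,2]))
  m=(WW[...,2]>84)&(WW[...,2]<130)&(np.abs(WW[...,0])<900)&(np.abs(WW[...,1])<600)
  n,l,st,ce=cv2.connectedComponentsWithStats(m.astype(np.uint8))
  for i in range(1,n):
    if st[i,4]>25:
        p=WW[l==i]; r=cv2.minAreaRect(p[:,:2].astype(np.float32)); print('hi',ce[i],st[i,4],r,np.median(p[:,2]))
E
```

```text
top
lid [195.6902501 250.3057376] ((523.3998413085938, 106.1583023071289), (183.72869873046875, 171.39309692382812), 2.5621023178100586) 69.28235323934621
hi [ 16.71153846 106.64102564] 156 ((773.7583618164062, 495.522216796875), (47.94977951049805, 24.14027976989746), 2.637782573699951) 104.53631456603108
hi [194.69732938 204.54302671] 337 ((600.2271118164062, 107.99992370605469), (10.493571281433105, 108.47935485839844), 2.6331331729888916) 114.53445393542984
hi [321.78082192 276.89726027] 146 ((485.18701171875, -144.95252990722656), (11.80939769744873, 44.033294677734375), 86.6517562866211) 92.72866776333177
hi [364.06289308 304.81132075] 159 ((439.11431884765625, -228.24978637695312), (12.13988208770752, 43.65891647338867), 77.5790023803711) 93.0965210586462
hi [316.37341772 319.37341772] 158 ((405.150146484375, -141.5535430908203), (43.55720901489258, 12.168442726135254), 61.81947326660156) 92.82656696219209
hi [364.93902439 352.35365854] 164 ((353.4646911621094, -234.92034912109375), (43.10032653808594, 11.93773078918457), 53.532737731933594) 93.08628675064261
scene
lid [440.14
[... 677 characters left out ...]
7), (43.93852233886719, 11.956052780151367), 54.09713363647461) 90.59201110522531
hi [344.87417219 189.58940397] 151 ((440.6800231933594, -225.31939697265625), (15.894359588623047, 43.90422439575195), 78.97572326660156) 90.3734464861052
hi [388.72340426 208.72340426] 141 ((406.94329833984375, -139.3692626953125), (46.16117858886719, 12.40048885345459), 60.92975997924805) 90.9221561428576
hi [353.78488372 227.06395349] 172 ((486.977783203125, -142.93209838867188), (13.37820053100586, 44.90937042236328), 86.95091247558594) 90.52040082647056
hi [408.23259259 368.55259259] 675 ((601.902099609375, 111.97041320800781), (10.914233207702637, 108.78398895263672), 2.641146183013916) 112.80581935055113
```

View pics/c2.png

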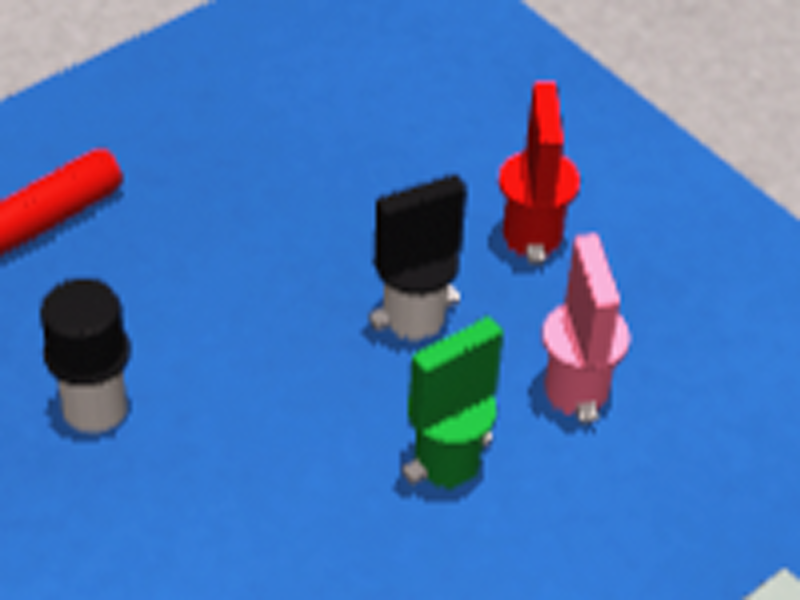

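View pics/c1.png

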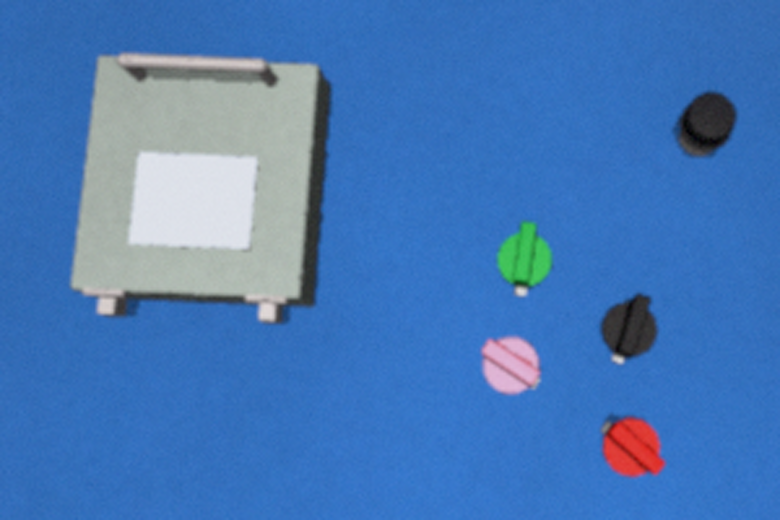

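```bash
python3 - <<'E'
from h import *
from scipy.spatial.transform import Rotation as R
o=observe();print(R.from_rotvec(o['eef_rot']).as_matrix().round(3))
s=snap('wrist','w0.png');print(np.round(s['world_from_camera'],2).tolist(),s['vfov'])
print([x for x in dir(env) if x[0]!='_'])
E
```

```text
[[-0.001  0.239  0.971]
 [-0.002  0.971 -0.239]
 [-1.    -0.002 -0.   ]]
[[0.24, 0.94, 0.25, 73.99], [0.97, -0.23, -0.06, 573.41], [-0.0, 0.26, -0.97, 373.76], [0.0, 0.0, 0.0, 1.0]] 63.44648389163555
['Unreachable', 'hold_point_z']
```

View pics/w0.png

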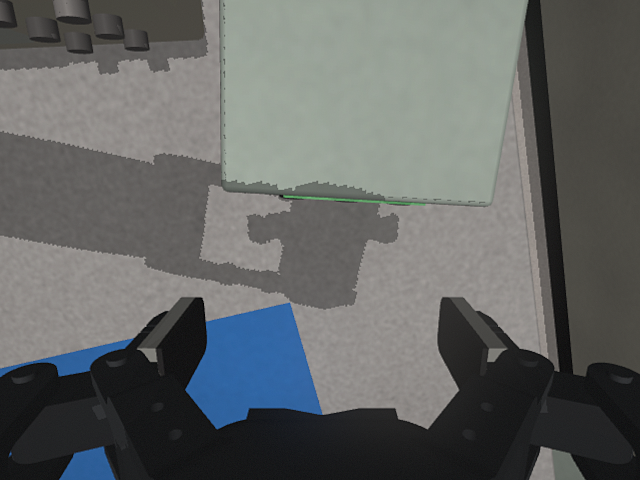

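Request:
send_rows(offset=[[29,-28,-2],[58,-56,-5],[87,-84,-8],[116,-112,-10],[145,-140,-12],[174,-168,-14],[203,-196,-16],[232,-224,-20]], delta_rot=[[0,0,-5],[0,0,-10],[0,0,-15],[0,0,-20],[0,0,-25],[0,0,-30],[0,0,-34],[0,0,-37]], jaw=0)

```text
t: 0.82
tool_pos: [370.8, 332.7, 211.5]
eef_rot: [0.696, 1.456, -0.695]
wrist_force: [1.0, 0.6, -0.2]
grip_width: 85.7
```

Request:
send_rows(offset=[[29,-28,-2],[58,-56,-5],[87,-84,-8],[116,-112,-10],[145,-140,-12],[174,-168,-14],[203,-196,-16],[231,-224,-20]], delta_rot=[[0,0,-5],[0,0,-10],[0,0,-15],[0,0,-20],[0,0,-25],[0,0,-30],[0,0,-34],[0,0,-36.6]])

```text
t: 1.48
tool_pos: [602.0, 108.5, 191.2]
eef_rot: [1.179, 1.228, -1.179]
wrist_force: [0.8, 0.2, 0.2]
grip_width: 85.9
```

```bash
python3 - <<'E'
from h import *
o=observe();print(o['t'],o['tool_pos'],o['eef_rot'],o['joints'])
s=snap('wrist','w1.png');W=cloud(s)
m=(W[...,2]>100)&(W[...,2]<122)&(W[...,0]>560)&(W[...,0]<640)&(W[...,1]>30)&(W[...,1]<190)
v,u=np.nonzero(m);p=W[m];print(len(p),cv2.minAreaRect(p[:,:2].astype(np.float32)),np.percentile(p[:,2],[5,50,95]),u.mean(),v.mean())
m=(W[...,2]>63)&(W[...,2]<72)
p=W[m];print(cv2.minAreaRect(p[:,:2].astype(np.float32)),np.median(p[:,2]))
E
```

```text
1.4833 [602.01206197 108.52771434 191.22428173] [ 1.179327    1.22803269 -1.17883694] [-1.89745361e-02  2.82716872e-01  1.53222655e+00  1.02566010e-04
  1.32633282e+00 -5.97795942e-02]
2903 ((602.3975830078125, 109.93798828125), (9.994660377502441, 109.47906494140625), 2.110281467437744) [112.10117265 114.93129302 116.3920176 ] 321.4781260764726 236.83052015156736
((521.41748046875, 35.08876037597656), (330.36376953125, 199.28981018066406), 86.27046966552734) 68.94670045051049
```

View pics/w1.png

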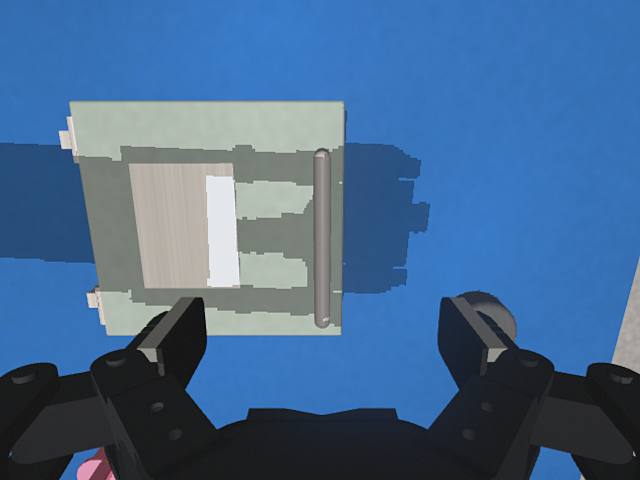

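Request:
send_rows(offset=[[0,1,-25],[0,1,-50],[0,1,-75],[0,1,-90],[0,1,-98],[0,1,-98],[0,1,-98],[0,1,-98]], delta_rot=[[0,0,0],[0,0,0],[0,0,0],[0,0,0],[0,0,0],[0,0,0],[0,0,0],[0,0,0]])

```text
t: 2.2
tool_pos: [601.8, 111.3, 95.0]
eef_rot: [1.177, 1.228, -1.174]
wrist_force: [-0.4, -0.3, 0.5]
grip_width: 85.1
```

Request:
send_rows(offset=[[0,0,0],[0,0,0],[0,0,0],[0,0,0],[0,0,0],[0,0,0],[0,0,0],[0,0,0]], delta_rot=[[0,0,0],[0,0,0],[0,0,0],[0,0,0],[0,0,0],[0,0,0],[0,0,0],[0,0,0]], jaw=1, force=30)

```text
t: 2.87
tool_pos: [601.8, 111.3, 93.9]
eef_rot: [1.178, 1.228, -1.174]
wrist_force: [4.1, 0.1, -0.7]
grip_width: 8.9
```

```bash
python3 - <<'E'
from h import *
o=observe();print(o['t'],o['tool_pos'],o['wrist_force'],o['joints'])
s=snap('wrist','w2.png')
# arc
a0=np.arctan2(48,165);r=np.hypot(48,165)
for th in np.arange(0,1.86,.0):pass
E
```

```text
2.8667 [601.82018275 111.29243832  93.87499931] [ 4.11330031  0.098804   -0.69399307] [-1.44521265e-02  3.86135662e-01  1.60645152e+00  2.80630302e-04
  1.14620786e+00 -5.88195969e-02]Traceback (most recent call last):
  File "<stdin>", line 6, in <module>
ZeroDivisionError: float division by zero
```

View pics/w2.png

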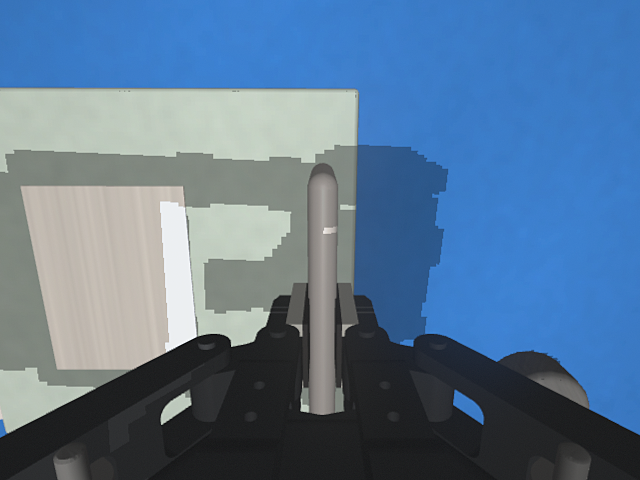

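```bash
python3 - <<'E'
import numpy as np
a0=np.arctan2(48,165);r=np.hypot(48,165);y=np.radians(2.4)
def p(th):
    h=r*np.cos(a0+th)-r*np.cos(a0); return np.array([h*np.cos(y),h*np.sin(y),r*np.sin(a0+th)-r*np.sin(a0)])
T=np.linspace(0,1.8,25)
for k in range(3):
    print([p(t).__sub__(p(T[8*k])).round(0).tolist() for t in T[8*k+1:8*k+9]])
E
```

```text
[[-4.0, -0.0, 12.0], [-9.0, -0.0, 24.0], [-15.0, -1.0, 36.0], [-22.0, -1.0, 47.0], [-29.0, -1.0, 57.0], [-37.0, -2.0, 67.0], [-46.0, -2.0, 76.0], [-56.0, -2.0, 85.0]]
[[-10.0, -0.0, 8.0], [-21.0, -1.0, 15.0], [-32.0, -1.0, 21.0], [-44.0, -2.0, 26.0], [-56.0, -2.0, 31.0], [-69.0, -3.0, 34.0], [-81.0, -3.0, 37.0], [-94.0, -4.0, 38.0]]
[[-13.0, -1.0, 1.0], [-26.0, -1.0, 0.0], [-39.0, -2.0, -1.0], [-51.0, -2.0, -3.0], [-64.0, -3.0, -6.0], [-76.0, -3.0, -10.0], [-88.0, -4.0, -16.0], [-99.0, -4.0, -21.0]]
```

Request:
send_rows(offset=[[-4,0,12],[-9,0,24],[-15,-1,36],[-22,-1,47],[-29,-1,57],[-37,-2,67],[-46,-2,76],[-56,-2,85]], delta_rot=[[0,0,0],[0,0,0],[0,0,0],[0,0,0],[0,0,0],[0,0,0],[0,0,0],[0,0,0]])

```text
t: 3.58
tool_pos: [546.5, 109.0, 180.4]
eef_rot: [1.179, 1.225, -1.172]
wrist_force: [4.3, -1.9, 1.9]
grip_width: 8.9
```

Request:
send_rows(offset=[[-10,0,8],[-21,-1,15],[-32,-1,21],[-44,-2,26],[-56,-2,31],[-69,-3,34],[-81,-3,37],[-94,-4,38]], delta_rot=[[0,0,0],[0,0,0],[0,0,0],[0,0,0],[0,0,0],[0,0,0],[0,0,0],[0,0,0]])

```text
t: 4.25
tool_pos: [451.8, 105.1, 218.6]
eef_rot: [1.179, 1.226, -1.173]
wrist_force: [1.4, 1.9, 2.8]
grip_width: 8.8
```

```bash
python3 - <<'E'
from h import *
o=observe();print(o['t'],o['tool_pos'],o['wrist_force'],o['joints'],o['grip_width'])
s=snap('scene','s2.png')
E
```

```text
4.25 [451.80436664 105.11170738 218.56104598] [1.42876761 1.91911408 2.77355603] [-3.28303953e-02 -1.31841465e-01  1.91572175e+00 -4.92441425e-05
  1.35259275e+00 -7.70958983e-02] 8.83929837851004
```

View pics/s2.png

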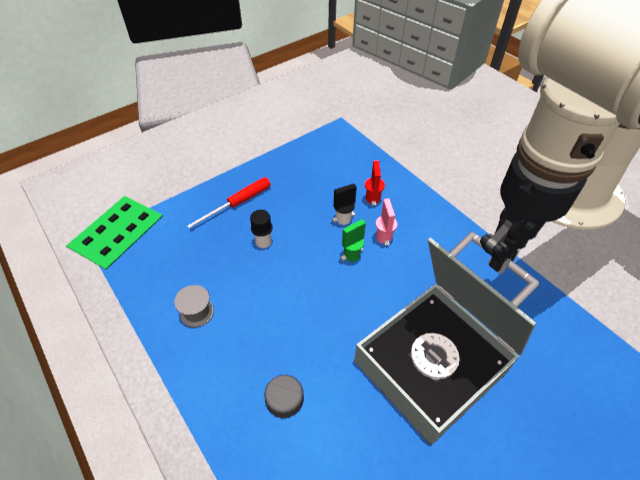

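Request:
send_rows(offset=[[-13,-1,1],[-26,-1,0],[-39,-2,-1],[-51,-2,-3],[-64,-3,-6],[-76,-3,-10],[-88,-4,-16],[-99,-4,-21]], delta_rot=[[0,0,0],[0,0,0],[0,0,0],[0,0,0],[0,0,0],[0,0,0],[0,0,0],[0,0,0]])

```text
t: 4.97
tool_pos: [351.1, 101.0, 195.3]
eef_rot: [1.176, 1.229, -1.176]
wrist_force: [2.2, -1.3, -2.3]
grip_width: 8.6
```

```bash
python3 - <<'E'
from h import *
o=observe();print(o['t'],o['tool_pos'],o['wrist_force'],o['joints'],o['grip_width'])
s=snap('scene','s3.png')
W=cloud(s)
im=cv2.cvtColor(s['pixels'],cv2.COLOR_RGB2BGR)
cv2.imwrite('pics/s3c.png',cv2.resize(im[200:440,340:640],None,fx=2.6,fy=2.45))
# socket face
m=(W[...,2]>44)&(W[...,2]<52)&(np.hypot(W[...,0]-525,W[...,1]-107)<45)&(s['pixels'].min(-1)>110)
p=W[m][:,:2].astype(np.float32);print(len(p),cv2.minEnclosingCircle(p),cv2.fitEllipse(cv2.convexHull(p)),np.median(W[m][:,2]))
E
```

```text
4.9667 [351.08220846 101.04643022 195.32539649] [ 2.20495047 -1.32323132 -2.34059625] [-5.37329540e-02 -4.10600819e-01  2.18347952e+00 -4.80688058e-04
  1.36818373e+00 -9.80747402e-02] 8.605493196285503
1201 ((527.3307495117188, 108.03480529785156), 37.29026794433594) ((527.1220092773438, 108.37108612060547), (73.24429321289062, 73.95178985595703), 123.75343322753906) 47.07476509871208
```

View pics/s3c.png

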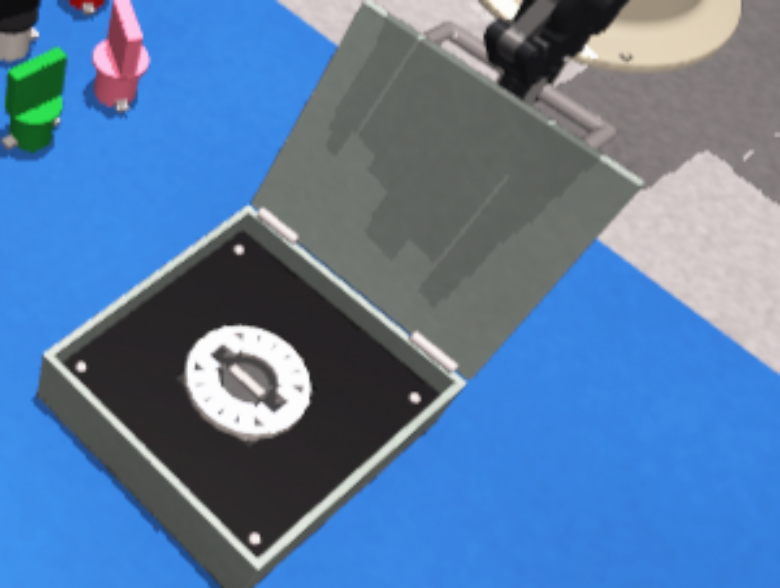

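Request:
send_rows(offset=[[-3,0,-2],[-5,0,-3],[-5,0,-3],[-5,0,-3],[-5,0,-3],[-5,0,-3],[-5,0,-3],[-5,0,-3]], delta_rot=[[0,0,0],[0,0,0],[0,0,0],[0,0,0],[0,0,0],[0,0,0],[0,0,0],[0,0,0]])

```text
t: 5.68
tool_pos: [346.8, 100.9, 192.9]
eef_rot: [1.175, 1.23, -1.177]
wrist_force: [-3.0, -2.9, 6.5]
grip_width: 8.6
```

Request:
send_rows(offset=[[0,0,0],[0,0,0],[0,0,0],[0,0,0],[0,0,0],[0,0,0],[0,0,0],[0,0,0]], delta_rot=[[0,0,0],[0,0,0],[0,0,0],[0,0,0],[0,0,0],[0,0,0],[0,0,0],[0,0,0]], jaw=0.65)

```text
t: 6.35
tool_pos: [346.7, 101.3, 192.3]
eef_rot: [1.176, 1.23, -1.176]
wrist_force: [-0.5, 0.1, -0.4]
grip_width: 30.1
```

```bash
python3 - <<'E'
from h import *
o=observe();print(o['t'],o['tool_pos'],o['wrist_force'],o['grip_width'])
s=snap('wrist','w4.png')
s=snap('top','t4.png')
W=cloud(s)
m=(W[...,2]>44)&(W[...,2]<52)&(np.hypot(W[...,0]-525,W[...,1]-107)<45)&(s['pixels'].min(-1)>110)
p=W[m][:,:2].astype(np.float32);print(len(p),cv2.minEnclosingCircle(p),cv2.fitEllipse(cv2.convexHull(p)),np.median(W[m][:,2]))
im=cv2.cvtColor(s['pixels'],cv2.COLOR_RGB2BGR)
cv2.imwrite('pics/t4c.png',cv2.resize(im[170:350,100:340],None,fx=3.3,fy=3.3))
E
```

```text
6.35 [346.6774115  101.29321364 192.26600507] [-0.46951134  0.10827218 -0.40760021] 30.085429524947298
731 ((526.3356323242188, 107.71919250488281), 38.71963119506836) ((525.9998168945312, 107.40961456298828), (72.91049194335938, 76.6300048828125), 144.6826934814453) 48.754614449206315
```

View pics/w4.png

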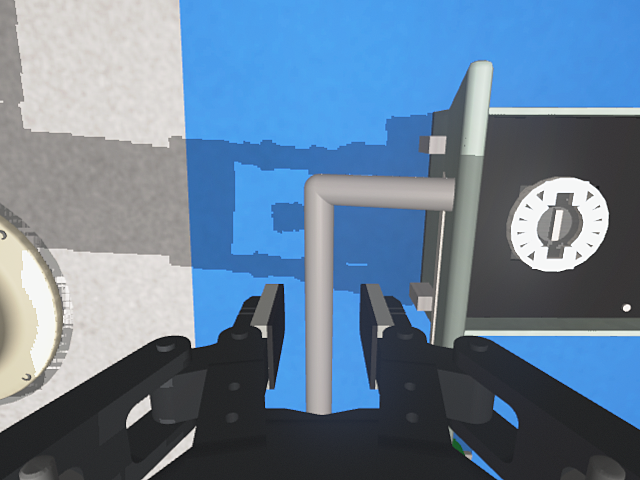

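View pics/t4c.png

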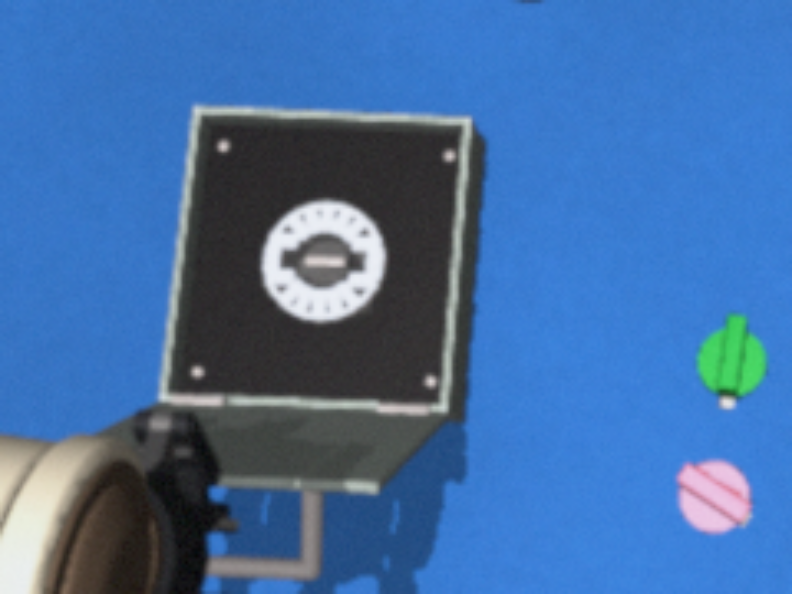

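Request:
send_rows(offset=[[0,0,25],[0,0,55],[0,0,85],[0,0,100],[0,-30,110],[5,-65,110],[10,-100,110],[20,-135,110]], delta_rot=[[0,0,0],[0,0,0],[0,0,0],[0,0,-5],[0,0,-12],[0,0,-19],[0,0,-26],[0,0,-33]])

```text
t: 7.12
tool_pos: [366.5, -35.1, 302.9]
eef_rot: [1.593, 0.904, -1.591]
wrist_force: [1.3, 0.2, -0.1]
grip_width: 29.8
```

Request:
send_rows(offset=[[8,-28,-5],[18,-55,-10],[28,-82,-20],[36,-109,-30],[44,-136,-40],[52,-160,-50],[62,-180,-60],[73,-193,-70]], delta_rot=[[0,0,-7],[0,0,-14],[0,0,-21],[0,0,-28],[0,0,-35],[0,0,-42],[0,0,-49],[0,0,-56]], jaw=0.4)

```text
t: 7.78
tool_pos: [439.8, -228.8, 231.6]
eef_rot: [2.194, 0.059, -2.194]
wrist_force: [-0.5, 0.5, 1.3]
grip_width: 51.0
```

```bash
python3 - <<'E'
from h import *
from scipy.spatial.transform import Rotation as R
o=observe();print(o['t'],o['tool_pos'],o['joints'],o['wrist_force'],o['grip_width']); r=R.from_rotvec(o['eef_rot']).as_matrix();print(r.round(3),np.degrees(np.arctan2(r[1,1],r[0,1])))
for n in('wrist','scene'):
    s=snap(n,n+'5.png');W=cloud(s)
    m=(W[...,2]>86)&(W[...,2]<98)&(np.hypot(W[...,0]-440,W[...,1]+227)<35)&(s['pixels'].max(-1)<70)
    p=W[m];print(n,len(p),cv2.minAreaRect(p[:,:2].astype(np.float32)),np.median(p[:,2]))
E
```

```text
7.7833 [ 439.77924561 -228.83079075  231.60183985] [-7.23783511e-01 -5.00326411e-02  1.81350426e+00 -4.39148376e-04
  1.37807320e+00  7.93125049e-01] [-0.51694264  0.52219718  1.30655646] 51.018679424931996
[[-0.     0.054 -0.999]
 [-0.    -0.999 -0.054]
 [-1.     0.     0.   ]] -86.90763715686843
wrist 855 ((441.60687255859375, -227.984130859375), (12.013665199279785, 42.96434020996094), 77.23973083496094) 92.60327211221244
scene 128 ((441.3426208496094, -225.54852294921875), (13.99702262878418, 43.2879638671875), 77.11939239501953) 90.64652972680943
```

View pics/wrist5.png

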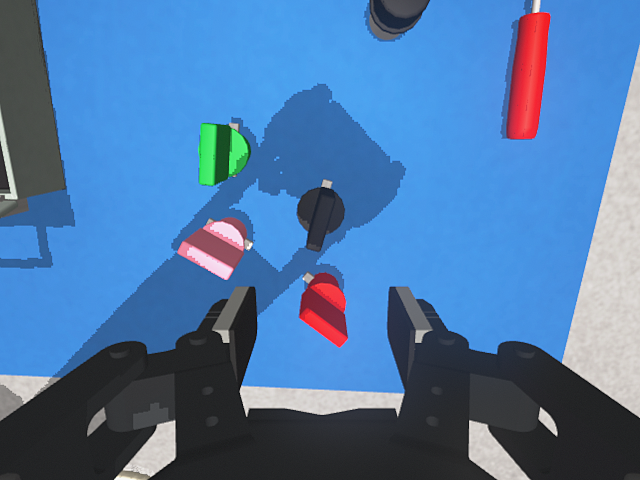

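View pics/scene5.png

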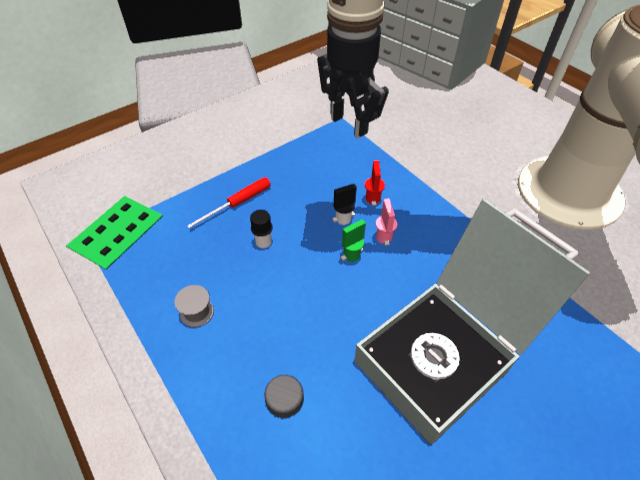

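Request:
send_rows(offset=[[2,0,-15],[2,0,-45],[2,0,-80],[2,0,-115],[2,0,-115],[2,0,-115],[2,0,-115],[2,0,-115]], delta_rot=[[0,0,-6],[0,0,-12],[0,0,-15.9],[0,0,-15.9],[0,0,-15.9],[0,0,-15.9],[0,0,-15.9],[0,0,-15.9]])

```text
t: 8.55
tool_pos: [443.4, -228.0, 120.4]
eef_rot: [-2.114, 0.23, 2.105]
wrist_force: [0.4, 0.9, 0.4]
grip_width: 51.7
```

```bash
python3 - <<'E'
from h import *
from scipy.spatial.transform import Rotation as R
o=observe();print(o['t'],o['tool_pos'],o['wrist_force'],o['grip_width']); r=R.from_rotvec(o['eef_rot']).as_matrix();print(np.degrees(np.arctan2(r[1,1],r[0,1])))
for n in('wrist',):
    s=snap(n,n+'6.png');W=cloud(s)
    m=(W[...,2]>86)&(W[...,2]<98)&(np.hypot(W[...,0]-440,W[...,1]+227)<35)&(s['pixels'].max(-1)<70)
    p=W[m];print(n,len(p),cv2.minAreaRect(p[:,:2].astype(np.float32)),np.median(p[:,2]))
E
```

```text
8.55 [ 443.36266815 -227.9616094   120.4388809 ] [0.39895471 0.89679057 0.35980613] 51.690508308662835
-102.28562093368402
wrist 2127 ((441.7635498046875, -228.26165771484375), (11.776406288146973, 43.14643478393555), 77.5742416381836) 92.59072172922666
```

View pics/wrist6.png

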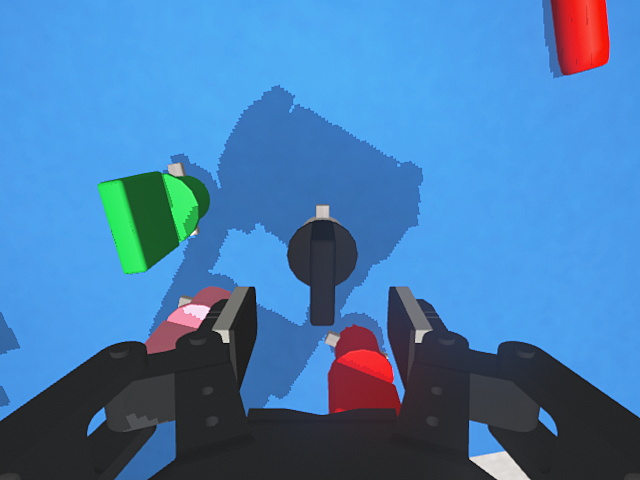

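Request:
send_rows(offset=[[-1.5,0,-20],[-1.5,0,-40],[-1.5,0,-56],[-1.5,0,-64],[-1.5,0,-66],[-1.5,0,-66],[-1.5,0,-66],[-1.5,0,-66]], delta_rot=[[0,0,0],[0,0,0],[0,0,0],[0,0,0],[0,0,0],[0,0,0],[0,0,0],[0,0,0]])

```text
t: 9.27
tool_pos: [441.1, -227.6, 52.7]
eef_rot: [-2.111, 0.23, 2.106]
wrist_force: [0.2, 0.1, 0.1]
grip_width: 51.4
```

Request:
send_rows(offset=[[0,0,0],[0,0,0],[0,0,0],[0,0,0],[0,0,0],[0,0,0],[0,0,0],[0,0,0]], delta_rot=[[0,0,0],[0,0,0],[0,0,0],[0,0,0],[0,0,0],[0,0,0],[0,0,0],[0,0,0]], jaw=1, force=80)

```text
t: 9.93
tool_pos: [440.5, -226.9, 51.7]
eef_rot: [-2.108, 0.228, 2.107]
wrist_force: [-0.4, 0.9, 5.8]
grip_width: 10.9
```

```bash
python3 - <<'E'
from h import *
from scipy.spatial.transform import Rotation as R
o=observe();print(o['t'],o['tool_pos'],o['wrist_force'],o['grip_width'],o['joints']); r=R.from_rotvec(o['eef_rot']).as_matrix();print(np.degrees(np.arctan2(r[1,1],r[0,1])))
s=snap('wrist','w7.png')
E
```

```text
9.9333 [ 440.47889553 -226.91867959   51.71340477] [-0.38711675  0.93163913  5.76127708] 10.888870253801077 [-7.20189457e-01  1.80841518e-01  1.96003033e+00  1.45341393e-04
  1.00014668e+00  1.06617530e+00]
-102.35566055825706
```

View pics/w7.png

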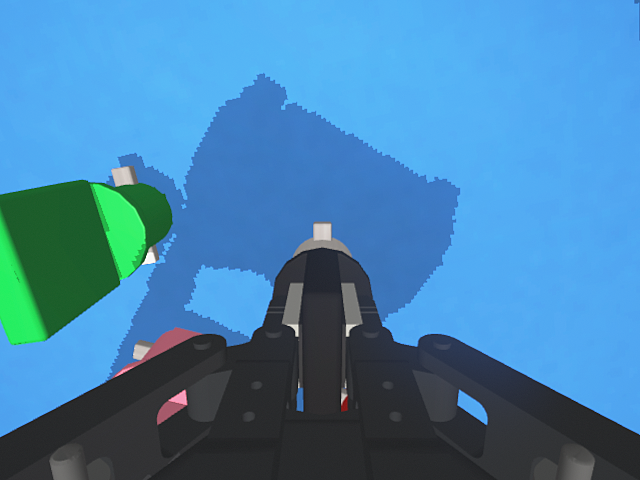

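Request:
send_rows(offset=[[0,0,25],[0,0,60],[0,0,95],[0,0,130],[5,20,150],[14,55,150],[23,90,150],[32,125,150]], delta_rot=[[0,0,0],[0,0,0],[0,0,4],[0,0,10.5],[0,0,17],[0,0,24],[0,0,31],[0,0,37.9]])

```text
t: 10.65
tool_pos: [472.2, -100.6, 201.3]
eef_rot: [1.972, 0.451, -1.971]
wrist_force: [1.2, 0.2, -1.9]
grip_width: 10.8
```

Request:
send_rows(offset=[[9,35,0],[18,70,0],[27,105,0],[36,140,0],[45,170,-3],[50,190,-6],[53,203,-8],[54.5,207,-10]], delta_rot=[[0,0,7],[0,0,14],[0,0,21],[0,0,28],[0,0,35],[0,0,42],[0,0,49],[0,0,56]])

```text
t: 11.32
tool_pos: [526.2, 107.5, 190.1]
eef_rot: [1.31, 1.142, -1.312]
wrist_force: [0.7, -0.6, -0.6]
grip_width: 11.3
```

Request:
send_rows(offset=[[0,0,-10],[0,0,-25],[0,0,-40],[0,0,-50],[0,0,-50],[0,0,-50],[0,0,-50],[0,0,-50]], delta_rot=[[0,0,6],[0,0,11],[0,0,11],[0,0,11],[0,0,11],[0,0,11],[0,0,11],[0,0,11]])

```text
t: 11.98
tool_pos: [527.5, 105.2, 142.4]
eef_rot: [1.177, 1.228, -1.175]
wrist_force: [0.3, -0.9, -0.5]
grip_width: 11.0
```

```bash
python3 - <<'E'
from h import *
from scipy.spatial.transform import Rotation as R
o=observe();print(o['t'],o['tool_pos'],o['wrist_force'],o['grip_width'],o['joints']); r=R.from_rotvec(o['eef_rot']).as_matrix();print(r.round(3),np.degrees(np.arctan2(r[1,1],r[0,1])))
s=snap('wrist','w8.png')
for n in('scene','top'):
  s=snap(n,n+'8.png')
  im=cv2.cvtColor(s['pixels'],cv2.COLOR_RGB2BGR)
  c=im[180:450,330:640] if n=='scene' else im[150:330,100:340]
  cv2.imwrite('pics/%s8c.png'%n,cv2.resize(c,None,fx=2.5,fy=2.2*1 if n=='scene' else 2.5) if n=='scene' else cv2.resize(c,None,fx=3.3,fy=3.3))
E
```

```text
11.9833 [527.48814487 105.16099493 142.38426595] [ 0.3066718  -0.88337764 -0.52623119] 11.03144155231883 [-2.80001164e-02  1.47825210e-01  1.79196422e+00 -4.36584741e-05
  1.19980932e+00 -7.21751446e-02]
[[ 0.002  0.999  0.044]
 [-0.     0.044 -0.999]
 [-1.     0.002  0.   ]] 2.5319577049879634
```

View pics/w8.png

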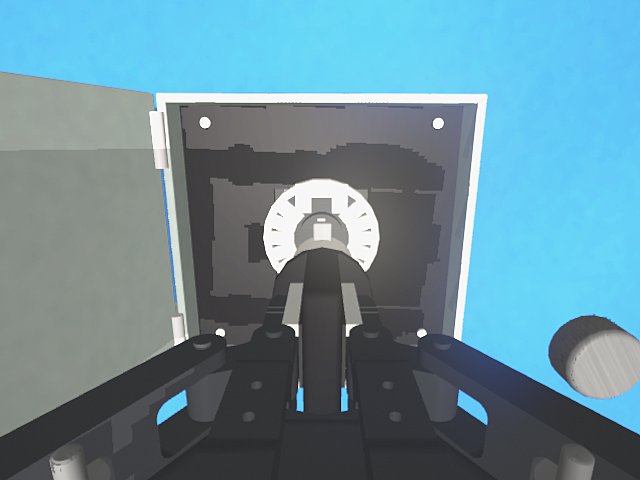

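View pics/scene8c.png

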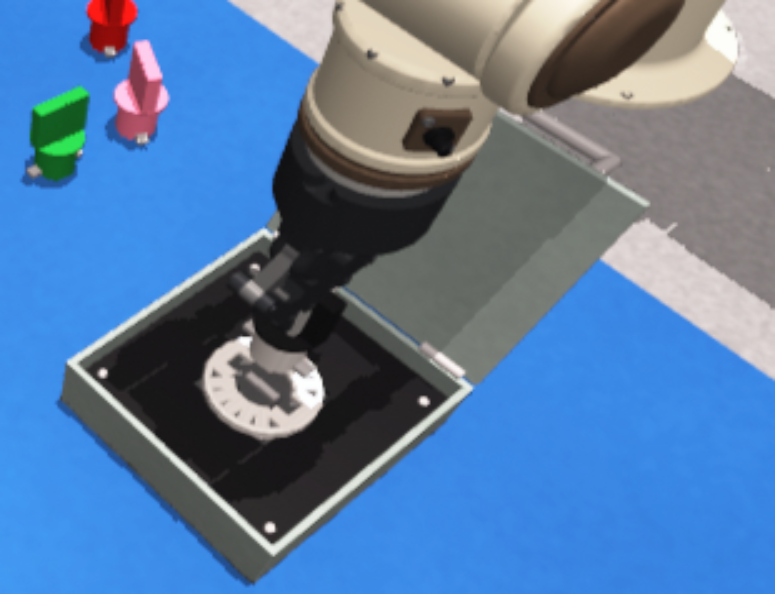

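View pics/top8c.png

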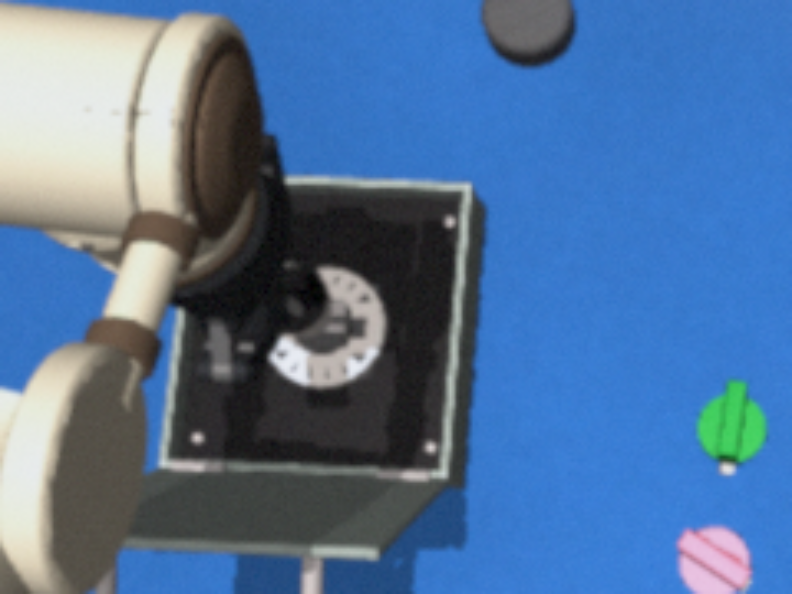

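```bash
python3 - <<'E'
from h import *
s=dict(np.load('/tmp/wrist.npz'));W=cloud(s)
p=W[...,:]
rgb=s['pixels'].astype(int)
v,u=np.mgrid[0:480,0:640]
m=(p[...,2]>98)&(p[...,2]<108)&(u>300)&(u<345)&(v>205)&(v<260)
q=p[m];print('lug',len(q),np.nanmin(q,0),np.nanmax(q,0),np.nanmedian(q,0))
m=(abs(p[...,2]-48)<4)&(rgb.min(-1)>150)&(np.hypot(p[...,0]-526,p[...,1]-107)<50)
q=p[m].astype(np.float32);print('ring',len(q),cv2.fitEllipse(cv2.convexHull(q[:,:2])),q.min(0),q.max(0))
# circle fit on outer pts
from scipy.optimize import least_squares
h=cv2.convexHull(q[:,:2])[:,0]
print(least_squares(lambda c:np.hypot(*(h-c).T)-37,[526,107],loss='soft_l1').x)
s=dict(np.load('/tmp/top.npz'));T=cloud(s)
for r,c in((292,123),(300,118),(260,125),(240,140),(200,160),(305,135)): print('top',r,c,T[r,c].round())
s=dict(np.load('/tmp/scene.npz'));T=cloud(s);A=T
m=(A[...,0]>340)&(A[...,0]<420)&(A[...,1]>10)&(A[...,1]<210)&(A[...,2]>240)
q=A[m];print('arm over lid',len(q),np.nanpercentile(q[:,2],[0,5,50,100]) if len(q) else '')
for r,c in ((205,575),(212,560),(228,540),(234,515)):print(r,c,A[r,c].round())
E
```

```text
lug 521 [517.39885615 116.54582112  98.12678867] [538.80818793 129.12900431 107.97169626] [527.49136165 122.68509985 103.38394463]Traceback (most recent call last):
  File "<stdin>", line 9, in <module>
cv2.error: OpenCV(4.12.0) /io/opencv/modules/imgproc/src/convhull.cpp:143: error: (-215:Assertion failed) total >= 0 && (depth == CV_32F || depth == CV_32S) in function 'convexHull'
```

View pics/scene8.png

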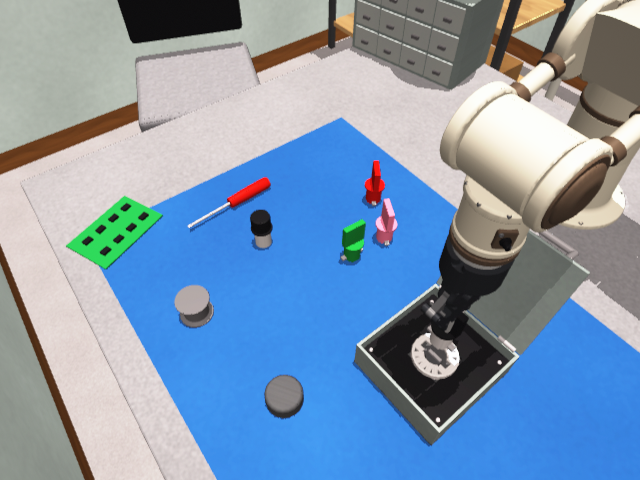

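View pics/top8.png

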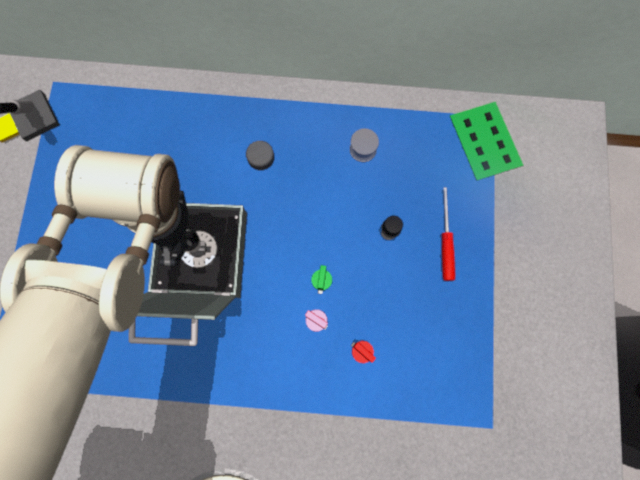

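```bash
python3 - <<'E'
from h import *
from scipy.optimize import least_squares
s=dict(np.load('/tmp/wrist.npz'));p=cloud(s)
rgb=s['pixels'].astype(int)
print(rgb[200,280],p[200,280],p[215,322],p[229,322],p[235,322],p[225,322])
m=(abs(p[...,2]-48)<4)&(np.hypot(p[...,0]-526,p[...,1]-107)<50)
q=p[m].astype(np.float32);print(len(q))
h=cv2.convexHull(np.ascontiguousarray(q[:,:2]))[:,0]
print('ring',least_squares(lambda c:np.hypot(*(h-c[:2]).T)-c[2],[526,107,37],loss='soft_l1').x)
q=p[222:245,312:332];
for r in range(218,252,3): print(r,p[r,322].round(1),rgb[r,322])
s=dict(np.load('/tmp/top.npz'));T=cloud(s)
for r,c in((292,123),(305,115),(260,125),(240,140),(200,160),(320,110)): print('top',r,c,T[r,c].round())
s=dict(np.load('/tmp/scene.npz'));A=cloud(s)
m=(A[...,0]>340)&(A[...,0]<430)&(A[...,1]>10)&(A[...,1]<210)&(A[...,2]>245)
q=A[m];print('arm over lid',len(q),np.nanpercentile(q[:,2],[0,5,50,100]) if len(q) else '')
E
```

```text
[247 247 247] [501.56973884 129.93359212  49.42278496] [527.83781694 120.20438676  42.3714799 ] [527.42827537 125.96005039 103.15777473] [527.56225418 122.93419848 103.06213084] [527.33887384 127.97570255 103.28118673]
5241
ring [527.52805797 106.99655634  36.59164886]
218 [527.9 118.5  43.6] [214 208 203]
221 [528.  117.   45.7] [198 192 188]
224 [527.3 128.4 103.1] [238 234 231]
227 [527.4 127.1 103.9] [241 240 238]
230 [527.4 125.7 104.2] [241 239 237]
233 [527.5 123.9 103. ] [241 239 237]
236 [527.6 122.7 104. ] [241 239 236]
239 [527.7 120.9 103. ] [239 235 231]
242 [527.7 120.6 107.5] [189 182 176]
245 [527.6 120.9 113.6] [193 186 178]
248 [527.4 125.6 134. ] [73 73 71]
251 [527.3 126.5 141.2] [83 81 80]
top 292 123 [396.  51. 519.]
top 305 115 [382.  52. 531.]
top 260 125 [428.  53. 523.]
top 240 140 [457.  56. 484.]
top 200 160 [507.  45. 475.]
top 320 110 [367.  57. 525.]
arm over lid 5988 [456.25509652 462.52123436 503.30119889 541.21248821]
```

```bash
python3 - <<'E'
from h import *
from scipy.optimize import least_squares
s=dict(np.load('/tmp/wrist.npz'));p=cloud(s)
m=(abs(p[...,2]-48)<4)&(np.hypot(p[...,0]-526,p[...,1]-107)<50)
q=np.ascontiguousarray(p[m].astype(np.float32)[:,:2])
h=cv2.convexHull(q)[:,0]
for lim in (100,107,112):
    k=h[h[:,1]>lim]
    print(lim,len(k),least_squares(lambda c:np.hypot(*(k-c[:2]).T)-37,[526,107],loss='soft_l1').x, least_squares(lambda c:np.hypot(*(k-c[:2]).T)-c[2],[526,107,37],loss='soft_l1').x)
E
```

```text
100 26 [527.53063173 106.42911211] [527.52913631 106.91590055  36.63491471]
107 23 [527.46969335 106.43317934] [527.49792316 106.91809159  36.63692339]
112 20 [527.49197962 106.43888736] [527.50215574 106.87165916  36.67206455]
```

Request:
send_rows(offset=[[0,1.7,-12],[0,1.7,-25],[0,1.7,-36],[0,1.7,-36],[0,1.7,-36],[0,1.7,-36],[0,1.7,-36],[0,1.7,-36]], delta_rot=[[0,0,0],[0,0,0],[0,0,0],[0,0,0],[0,0,0],[0,0,0],[0,0,0],[0,0,0]])

```text
t: 12.8
tool_pos: [527.3, 106.9, 106.1]
eef_rot: [1.177, 1.229, -1.175]
wrist_force: [0.8, 0.8, 0.0]
grip_width: 11.5
```

```bash
python3 - <<'E'
from h import *
o=observe();print(o['t'],o['tool_pos'],o['wrist_force'],o['grip_width'])
for n in('wrist','scene','top'):
  s=snap(n,n+'9.png')
  im=cv2.cvtColor(s['pixels'],cv2.COLOR_RGB2BGR)
  c={'wrist':im[130:330,200:440],'scene':im[290:400,360:510],'top':im[200:290,150:270]}[n]
  cv2.imwrite('pics/%s9c.png'%n,cv2.resize(c,(600,int(600*c.shape[0]/c.shape[1])),interpolation=cv2.INTER_CUBIC))
  if n=='wrist':
    p=cloud(s)
    for r in range(170,270,4): print(r,p[r,322].round(1),s['pixels'][r,322])
E
```

```text
12.8 [527.31200775 106.9433499  106.07389923] [0.84499119 0.83310551 0.01794409] 11.518045734481039
170 [526.1 153.6  40.6] [74 74 73]
174 [526.2 151.3  39.2] [75 74 73]
178 [526.3 149.4  40.8] [76 76 74]
182 [526.4 147.2  40.8] [78 75 76]
186 [526.5 145.1  40.8] [79 77 77]
190 [526.6 143.2  42.7] [166 160 152]
194 [526.6 142.1  49.5] [246 246 245]
198 [526.7 139.9  48.7] [245 245 242]
202 [526.8 137.8  49. ] [245 245 243]
206 [526.9 135.7  49.1] [244 244 241]
210 [527.  133.5  48.5] [249 249 247]
214 [527.6 122.8   6.8] [124 123 122]
218 [527.7 120.1   6.5] [123 123 120]
222 [527.1 130.6  64.1] [129 126 123]
226 [527.2 129.3  67.3] [223 220 217]
230 [527.3 127.2  66.8] [222 219 215]
234 [527.4 125.1  66.4] [221 217 214]
238 [527.4 123.3  67.2] [224 221 217]
242 [527.5 122.6  71.8] [159 153 147]
246 [527.4 122.7  78.8] [150 144 139]
250 [527.1 128.6 104.7] [69 67 66]
254 [527.1 129.  110.9] [68 66 63]
258 [527.1 128.5 114.4] [67 65 64]
262 [527.1 128.9 120.1] [65 64 63]
266 [527.1 128.7 123.6] [65 64 62]
```

View pics/wrist9c.png

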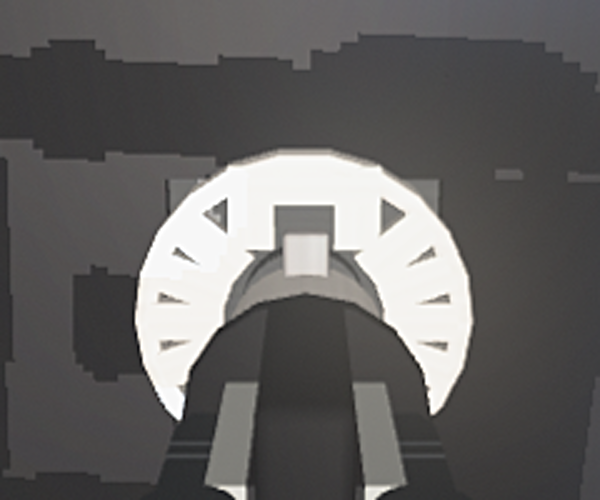

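View pics/scene9c.png

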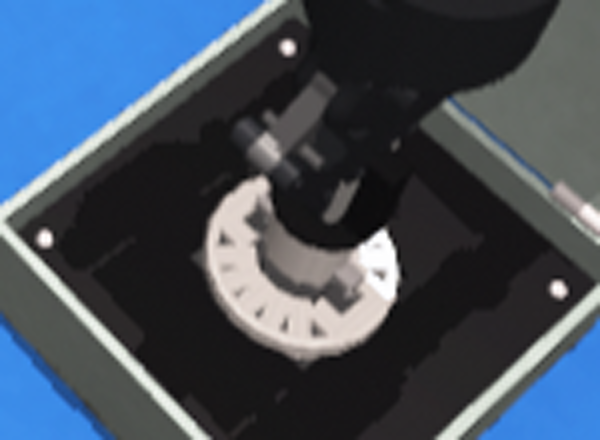

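View pics/top9c.png

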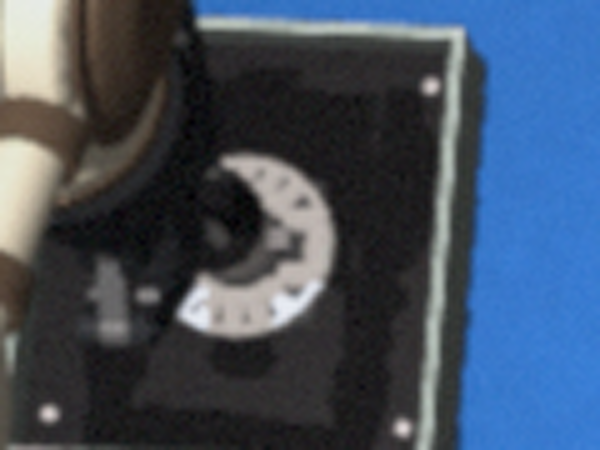

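Request:
send_rows(offset=[[0,0.2,-4],[0,0.2,-8],[0,0.2,-11],[0,0.2,-13],[0,0.2,-15],[0,0.2,-17],[0,0.2,-18],[0,0.2,-18]], delta_rot=[[0,0,0],[0,0,0],[0,0,0],[0,0,0],[0,0,0],[0,0,0],[0,0,0],[0,0,0]])

```text
t: 13.62
tool_pos: [526.4, 107.2, 87.3]
eef_rot: [1.176, 1.231, -1.177]
wrist_force: [-2.8, -0.8, 5.1]
grip_width: 11.2
```

Request:
send_rows(offset=[[-0.4,0,-2],[-0.5,0,-4],[-0.5,0,-6],[-0.5,0,-7],[-0.5,0,-8],[-0.5,0,-8],[-0.5,0,-8],[-0.5,0,-8]], delta_rot=[[0,0,0],[0,0,0],[0,0,0],[0,0,0],[0,0,0],[0,0,0],[0,0,0],[0,0,0]])

```text
t: 14.28
tool_pos: [526.6, 107.2, 80.3]
eef_rot: [1.177, 1.229, -1.176]
wrist_force: [-4.3, 0.3, 7.8]
grip_width: 11.1
```

```bash
python3 - <<'E'
from h import *
o=observe();print(o['t'],o['tool_pos'],o['wrist_force'],o['moment'],o['grip_width'])
for n in('wrist','scene'):
  s=snap(n,n+'10.png')
  im=cv2.cvtColor(s['pixels'],cv2.COLOR_RGB2BGR)
  c={'wrist':im[130:330,200:440],'scene':im[290:400,360:510]}[n]
  cv2.imwrite('pics/%s10c.png'%n,cv2.resize(c,(600,int(600*c.shape[0]/c.shape[1])),interpolation=cv2.INTER_CUBIC))
E
```

```text
14.2833 [526.6186105  107.16276285  80.31510439] [-4.26089995  0.31198964  7.83813057] [-0.00649029  0.94090866  0.00323928] 11.112414947426702
```

View pics/wrist10c.png

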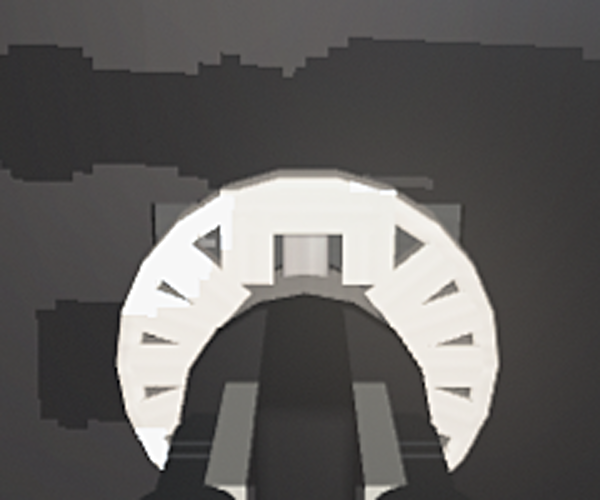

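View pics/scene10c.png

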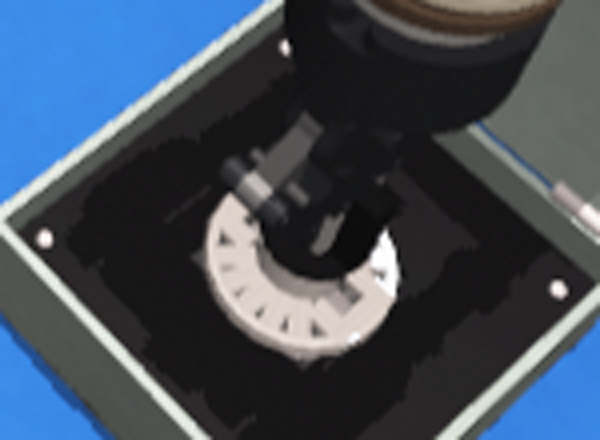

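Request:
send_rows(offset=[[-0.4,0,-0.5],[-0.8,0,-1],[-0.8,0,-1.5],[-0.8,0,-1.5],[-0.8,0,-1.5],[-0.8,0,-1.5],[-0.8,0,-1.5],[-0.8,0,-1.5]], delta_rot=[[0,0,0],[0,0,0],[0,0,0],[0,0,0],[0,0,0],[0,0,0],[0,0,0],[0,0,0]])

```text
t: 15.05
tool_pos: [526.6, 107.2, 79.7]
eef_rot: [1.177, 1.228, -1.175]
wrist_force: [-4.0, 0.8, 11.9]
grip_width: 11.1
```

Request:
send_rows(offset=[[-0.2,0,0],[-0.3,0,0],[-0.3,0,0],[-0.3,0,0],[-0.3,0,0],[-0.3,0,0],[-0.3,0,0],[-0.3,0,0]], delta_rot=[[0,0,-4],[0,0,-8],[0,0,-13],[0,0,-18],[0,0,-23],[0,0,-28],[0,0,-33],[0,0,-38]])

```text
t: 15.72
tool_pos: [526.9, 107.3, 79.7]
eef_rot: [1.655, 0.845, -1.647]
wrist_force: [-1.1, 0.1, 8.9]
grip_width: 10.9
```

```bash
python3 - <<'E'
from h import *
from scipy.spatial.transform import Rotation as R
o=observe();print(o['t'],o['tool_pos'],o['wrist_force'],o['moment'],o['grip_width'],o['joints']); r=R.from_rotvec(o['eef_rot']).as_matrix();print(r.round(3),np.degrees(np.arctan2(r[1,1],r[0,1])))
s=snap('wrist','w11.png')
E
```

```text
15.7167 [526.94727439 107.28837474  79.66996299] [-1.1250348   0.10632075  8.93623703] [0.13682077 0.37718282 0.02990131] 10.934414369038365 [-2.41510052e-02  2.31936870e-01  1.83329165e+00  3.06316506e-04
  1.07212211e+00  5.98645365e-01]
[[ 0.004  0.812 -0.583]
 [ 0.    -0.583 -0.812]
 [-1.     0.003 -0.003]] -35.69221558398296
```

View pics/w11.png

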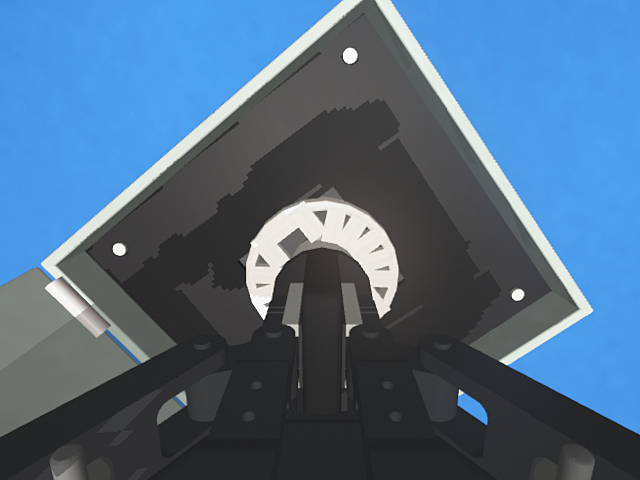

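Request:
send_rows(offset=[[0,0,-0.3],[0,0,-0.3],[0,0,-0.3],[0,0,-0.3],[0,0,-0.3],[0,0,-0.3],[0,0,-0.3],[0,0,-0.3]], delta_rot=[[0,0,-6],[0,0,-12],[0,0,-18],[0,0,-24],[0,0,-30],[0,0,-36],[0,0,-41],[0,0,-46]])

```text
t: 16.43
tool_pos: [527.1, 107.2, 79.6]
eef_rot: [2.151, 0.156, -2.141]
wrist_force: [-2.4, 0.7, 11.0]
grip_width: 11.3
```

```bash
python3 - <<'E'
from h import *
from scipy.spatial.transform import Rotation as R
o=observe();print(o['t'],o['tool_pos'],o['wrist_force'],o['moment'],o['grip_width'],o['joints'][5]); r=R.from_rotvec(o['eef_rot']).as_matrix();print(np.degrees(np.arctan2(r[1,1],r[0,1])))
E
```

```text
16.4333 [527.07787608 107.24555941  79.62877448] [-2.35918095  0.74570133 10.9615167 ] [0.17069381 0.50034284 0.09662573] 11.315955679409889 1.4014529251898604
-81.69053950015275
```

Request:
send_rows(offset=[[0,0,0],[0,0,0],[0,0,-0.3],[0,0,-0.3],[0,0,-0.3],[0,0,-0.3],[0,0,-0.3],[0,0,-0.3]], delta_rot=[[0,0,-2],[0,0,-4],[0,0,-6],[0,0,-7],[0,0,-8],[0,0,-8],[0,0,-8],[0,0,-8]])

```text
t: 17.1
tool_pos: [527.2, 107.3, 79.6]
eef_rot: [2.222, 0.011, -2.211]
wrist_force: [-2.8, 0.3, 13.0]
grip_width: 11.1
```

```bash
python3 - <<'E'
from h import *
from scipy.spatial.transform import Rotation as R
o=observe();print(o['t'],o['tool_pos'],o['wrist_force'],o['moment'],o['grip_width'],o['joints'][5]); r=R.from_rotvec(o['eef_rot']).as_matrix();print(np.degrees(np.arctan2(r[1,1],r[0,1])),r[:,0])
s=snap('wrist','w12.png');s=snap('scene','s12.png')
E
```

```text
17.1 [527.17515467 107.27971195  79.62378928] [-2.79237769  0.26955892 12.96947271] [0.10914125 0.69552944 0.13555154] 11.07224203108035 1.536745646525322
-89.43837179711727 [ 4.58594394e-03  1.09988483e-04 -9.99989478e-01]
```

View pics/w12.png

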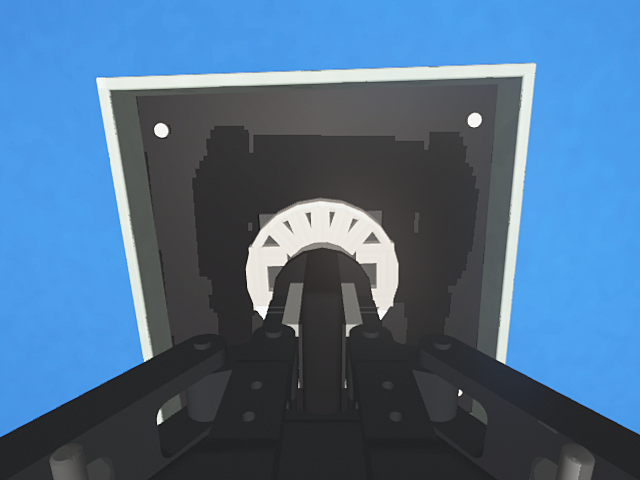

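View pics/s12.png

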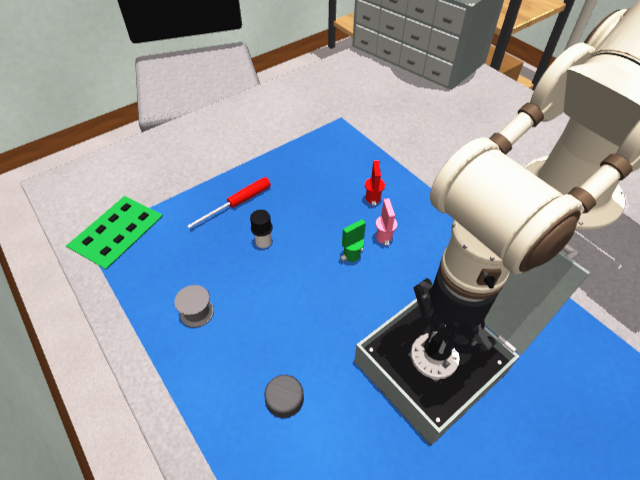

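```bash
python3 - <<'E'
from h import *
workorder.job_done()
o=observe();print(o['t'],o['tool_pos'],o['wrist_force'],o['moment'],o['grip_width'])
E
```

```text
the job is handed in; nothing more can be done
the job is handed in; nothing more can be done
```

I opened the lid over onto its stop, put the black bayonet plug (steel shank) into the socket, pushed it home and turned it about 92° clockwise. I handed the job in at about 17 s, still gripping the plug; no verdict was reported.

**Last checks before hand-in**
- **Pushed home:** there was about 13 N of upward force, more than the spring's 10 N when home. From the tool height, the plug's underside is about 28 mm above the tester's underside.
- **Turned:** the tool turned about 1.6 rad. The twisting moment rose to about 0.136 N m, above the spring's 0.10 N m at the stop. The last wrist picture shows the slots clear, with the lugs under the plate.
- **Upright and gripped:** the tool was within 0.005 rad of vertical and about 1 mm from the measured socket centre. The fingers read 11.1 mm on the 12 mm head.
- **Lid and bystanders:** the last scene picture shows the lid still open, partly hidden behind the arm. The other things look unmoved.

I could not read the `press`, `turn` or `lid` joints directly, so those results are inferred from pose, force and pictures.

**What disagreed**
- **Hinge side:** the task text can be read as putting the hinge towards world +y, but the images showed it on the world −x side. I worked from the images.
- **Sideways force:** a small sideways force of 1–4 N stayed on the plug while it was in the socket.

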